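# Roll the long bearing sleeve up to its stop

## Robot

A 7-joint arm with a two-finger parallel gripper is mounted at the origin on a cart in front of the work surface, level with it; the furniture and walls round the work are solid. World frame = base frame: x ahead of the robot, y to its left, z up, the work surface at z = 0. Lengths are in mm, angles in rad, forces in N, time in s.
With the tool pointing down it reaches from about 400 to 875 mm from the base axis. Payload 19.3 kg.
Tool frame: the origin (TCP) lies at the very end of the fingers, on their centre line; the grasp point (between the pads) lies 19 mm behind it (grip_point_offset is the z of the grasp point in the tool frame, in mm); z points along the fingers, y is the line along which they close (so a half turn about z gives the same grasp; the last joint's range is limited). The gripper opens to 85 mm and grips with 20 to 120 N. Pads are 22 mm wide; open, the fingers measure 114 mm over their backs; the gripper's body (76 mm by 85 mm) begins 54 mm behind the grasp point. The pads swing forward as they close: fully open they stand 13 mm farther back than shut.
Start: joints at [-0.07, 0.521, -0.036, 1.599, 0.021, 1.021, -0.113], TCP at [624.992, -0.025, 231.291] pointing down, gripper open.
Joint ranges: [-2.91, 2.91], [-0.3, 2.13], [-1.5, 1.42], [0.17, 2.43], [-1.26, 4.41], [0.16, 1.93], [-2.52, 2.52]. Speed limits (rad/s): [1.89, 1.89, 2.39, 2.39, 3.01, 3.01, 3.01].

## Interface

Orientations are given as a 3x3 rotation matrix whose columns are the frame's x, y, z axes.
In Python, from workcell import movep, movel, goto_joints, open_gripper, clamp, wait, inverse_kinematics, read_state, camera, PlanningError, finish_job, grip_point_offset gives the robot as it stands. Calls block until the motion is done:
- movep(position, orientation): joint-space move of the TCP to a pose.
- movel(position, frame=None, max_speed=150, guard=None): straight line of the TCP; frame=None keeps the orientation; max_speed is the mean speed in mm/s. With guard (N) it stops when the force on the tool has changed by that much, and returns True; else False.
- goto_joints(angles): joint-space move.
- open_gripper() and clamp(): open the fingers fully, or close them until they stop; the grip force is fixed at half the most.
- wait(seconds).
- inverse_kinematics(position, orientation): joint angles nearest the present ones, or None.
- read_state(): the state.
- camera(name): name is "scene" or "side" or "wrist"; returns a dict with "image" (400x640x3 uint8, blue, green, red), "range_z" (400x640 float32, mm along the optical axis (not along the pixel's ray), 0 where there is no reading), "fx", "fy", "cx", "cy" (pixels), "cam_to_world" (4x4, takes a point from camera to world coordinates). Camera axes: x right, y up, looking along -z (the intrinsics and any distortion apply to the point x, -y, -z); pixel columns grow to the right and rows downward; lengths in mm; the calibration is good to about 2 mm. The wrist camera is an equidistant fisheye: a pixel r from the principal point sees the ray r / f radians off the axis. A picture is of the moment at which its call begins.
A pose or a line that the arm cannot do raises PlanningError and nothing moves.
- finish_job(): hands the job in; it is judged then, once.
The state is a dict: "time": time; "qpos": joint angles; "qvel": joint speeds; "joint_efforts": joint torques, N m; "eef_pos": TCP position; "tool_rot": TCP orientation; "ft_force": force on the tool from outside, world axes, zero at the start; "torque": the same for the moment, N m; "finger_gap": finger opening in mm; "gripper_force": force on a finger pad.
Only numpy, scipy, OpenCV 4.12 (cv2) and the standard library are available. Lean on these libraries where they do the work, as an engineer would, in place of code of your own. Each camera call takes 0.05 s, during which the arm holds its last target. There are 200 camera calls.

## Task

Push the longer of the two steel sleeves up its lane of the ramp until it lies in the seat at the top, square against the stop, then take the hand away. Keep the fingers behind it all the way so that it is never left to run back, and only push it: do not pinch, lift or flick it. Leave the shorter sleeve waiting at the foot and do not disturb the things standing round the ramp.

Things in the scene. Friction and masses are not known exactly. Their poses are not given: they have to be found in the camera images.
- ramp: Fixed two-lane roll-up ramp, 244 x 176 mm in plan, smooth slippery metal. Origin on the table under its centre; x points level up the ramp (foot to stop), y to the left of that, z up. The lanes are centred at y = +0.039 and -0.039, each 72 mm wide between dark guide rails 8 mm high. A sleeve let go on the slope rolls back to the foot; one past the crest settles against the stop.
- ramp_foot (a point): Start of the slope at the foot, at ramp x = -0.110, y = 0, z = 0.012. The 6 mm thick steel lip in front of it has its top at z = 0.019. From here both lane surfaces rise 7 degrees to the crest.
- ramp_crest (a point): Highest line of the lanes, at ramp x = 0.070, y = 0, z = 0.034. Behind it a 40 mm long seat falls 8 degrees to the stop.
- ramp_stop (a point): Face of the upright steel stop plate that closes both lanes, at ramp x = 0.110, y = 0, z = 0.062 (its upper edge).
- long_sleeve: Long steel bearing sleeve: plain tube, 40 mm outside diameter, 60 mm long, 0.2 to 0.35 kg, lying across either lane, at first against the lip at the foot. Origin at its middle on its axis; y runs along the tube; x and z turn as it rolls. In the ramp's frame its origin is at about x = -0.097, z = 0.034 at the foot, and x = 0.090, z = 0.052 when seated against the stop.
- short_sleeve: The short steel bearing sleeve, the same 40 mm diameter but 38 mm long, lying at the foot of the other lane; it must stay there. Origin at its middle, on its axis.
- oil_bottle: Small oil bottle with needle spout, 28 mm diameter, 93 mm tall, loose, standing right of the ramp near its middle. Origin at the centre of its underside.
- paste_tin: Round tin, 56 mm diameter, 22 mm tall, loose, right of the ramp near its foot. Origin at the centre of its underside.
- v_block: Steel V-block, 34 x 40 x 28 mm, loose, right of the ramp near its top. Origin at the centre of its underside.
- brass_bar_2: Square brass bar, 12 x 52 x 12 mm, loose, lying left of the ramp. Origin at the centre of its underside.
Things that resemble listed ones, but are neither listed nor needed, are in the scene too. What is shaped like the long_sleeve but blue or red is not meant.

How it is judged (in metres and radians):
On the way:
1. the long sleeve is on the upper half of the slope with the fingers against it (x of long_sleeve in the frame of ramp between 0 and 0.06 m and contact force between the fingers and long_sleeve above 0.03 N), for 0.05 s.
At the end, for the whole second after the job is handed in: The long sleeve lies at rest in the seat, within 4 mm of touching the stop and square to it within 7 degrees; the short sleeve is still at the foot of its lane (moved less than 20 mm), and the oil bottle, tin, V-block and brass bar have moved less than 30 mm (x of long_sleeve in the frame of ramp between 0.086 and 0.094 m and z of long_sleeve in the frame of ramp between 0.048 and 0.056 m and angle between the y axis of long_sleeve and the y axis of ramp, either way round below 0.12 rad and linear speed of long_sleeve below 0.02 m/s and angular speed of long_sleeve below 0.5 rad/s and x of short_sleeve in the frame of ramp below -0.08 m and distance of short_sleeve from where it was at the start of the episode below 0.02 m and distance of each of oil_bottle, paste_tin, v_block, brass_bar_2 from where it was at the start of the episode below 0.03 m).
It fails at once if the long sleeve runs free on the slope (faster than 0.12 m/s with no finger touching it) (x of long_sleeve in the frame of ramp between -0.075 and 0.06 m and contact force between the fingers and long_sleeve below 0.01 N and linear speed of long_sleeve above 0.12 m/s).
It fails at once if the long sleeve is lifted more than about 12 mm off the ramp (z of long_sleeve in the frame of ramp above 0.067 m or (x of long_sleeve in the frame of ramp below -0.02 m and z of long_sleeve in the frame of ramp above 0.055 m)).
It fails at once if the long sleeve is pinched or pressed with more than 20 N before it has reached the seat (x of long_sleeve in the frame of ramp below 0.065 m and contact force between the fingers and long_sleeve above 20 N).
It fails at once if the short sleeve is moved more than 20 mm (distance of short_sleeve from where it was at the start of the episode above 0.02 m).
It fails at once if something round the ramp is moved more than 30 mm (distance of any of oil_bottle, paste_tin, v_block, brass_bar_2 from where it was at the start of the episode above 0.03 m).
It also fails if it takes over 40 s, if anything falls off the work surface, if the arm or the gripper's body presses on something with over 40 N, if the wrist force passes 120 N, or if a joint passes its speed limit or range.

## Working session

There is one attempt and no reset: what is moved stays moved. The work goes in short steps, each a Python script; the robot and the scene stay as the last script left them, time stands still between calls to the robot, and variables do not carry over. Pictures are saved under pics/ and viewed, at most 10 in all, crops included, and the job is handed in when it is done.

```bash
mkdir -p pics; ls
python3 - <<'E'
from workcell import *
import cv2,numpy as np,pickle
d={}
for n in ("scene","side"):
    c=camera(n); d[n]=c; cv2.imwrite(f"pics/{n}0.png",c["image"])
    print(n,c["fx"],c["cx"],c["cy"],c["cam_to_world"].round(3).tolist(),(c["range_z"]>0).mean())
pickle.dump(d,open("d0.pkl","wb"))
s=read_state();print(s["time"],s["tool_rot"],s["finger_gap"],s["ft_force"],grip_point_offset)
E
```

```text
pics
scene 381.2056039399655 318.39066772586386 197.3337110170998 [[0.43, 0.679, -0.595, 52.593], [-0.903, 0.319, -0.289, -322.543], [-0.007, 0.662, 0.75, 711.931], [0.0, 0.0, 0.0, 1.0]] 0.995921875
side 441.6733698709817 323.3100431267238 202.8243353185254 [[-0.997, 0.049, -0.055, 527.036], [-0.074, -0.587, 0.806, 626.433], [0.007, 0.808, 0.589, 575.046], [0.0, 0.0, 0.0, 1.0]] 0.99603515625
0.1 [[ 1.94117875e-05  9.99999496e-01 -1.00335993e-03]
 [ 9.99999997e-01 -1.94806070e-05 -6.85793721e-05]
 [-6.85988836e-05 -1.00335860e-03 -9.99999494e-01]] 85.42843438823094 [ 0.17095198 -0.20716308 -0.06157793] -18.700000000000003
```

View pics/scene0.png

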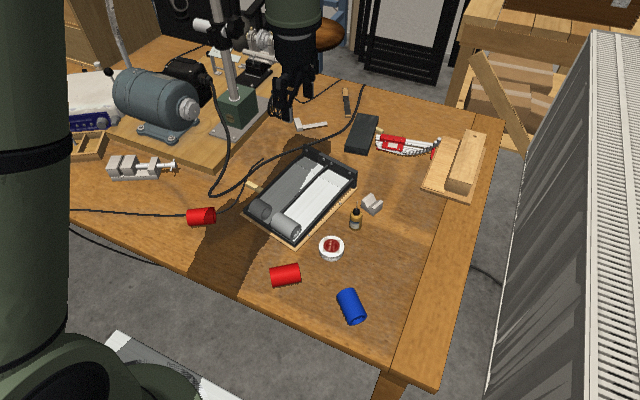

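View pics/side0.png

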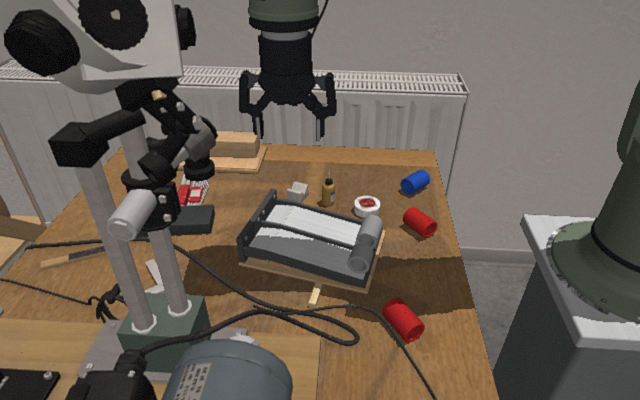

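The scene view shows the ramp with its foot at about (270,225) and its stop at about (335,165). Grey sleeves lie at (260,207) and (286,224). The look-alikes are red tubes at (201,217) and (285,275) and a blue one at (350,305). Only the two grey sleeves qualify, so next I compare their lengths.

```bash
cat > h.py <<'E'
import cv2,numpy as np
def cloud(c):
    v,u=np.mgrid[0:400,0:640]; z=c["range_z"]
    P=np.stack([(u-c["cx"])/c["fx"]*z,-(v-c["cy"])/c["fy"]*z,-z,np.ones_like(z)],-1)@c["cam_to_world"].T
    P=P[...,:3]; P[z<=0]=np.nan
    return P
E
python3 - <<'E'
import pickle,cv2,numpy as np
from h import *
d=pickle.load(open("d0.pkl","rb"))
ims=[]
for n,(x0,y0,w,h) in (("scene",(235,135,130,120)),("side",(230,180,160,120))):
    c=d[n];P=cloud(c)
    ims.append(cv2.resize(c["image"][y0:y0+h,x0:x0+w],(400,int(400*h/w)),interpolation=cv2.INTER_CUBIC))
    pts=dict(scene=[(260,207),(286,224),(330,165),(331,240),(356,217),(372,203),(252,184)],side=[(370,232),(361,257),(258,222),(366,205),(327,190),(298,190),(316,295)])[n]
    for p in pts: print(n,p,P[p[1],p[0]].round(0))
H=max(i.shape[0] for i in ims)
crop=np.hstack([cv2.copyMakeBorder(i,0,H-i.shape[0],0,0,0) for i in ims])
cv2.imwrite("pics/crop.png",crop)
# top-view height map, 2px/mm
tops=[]
for n in d:
    P=cloud(d[n]).reshape(-1,3);C=d[n]["image"].reshape(-1,3)
    m=(P[:,0]>400)&(P[:,0]<800)&(P[:,1]>-200)&(P[:,1]<200)&(P[:,2]>-10)&(P[:,2]<110)
    P,C=P[m],C[m]; o=np.argsort(P[:,2]);P,C=P[o],C[o]
    I=np.zeros((400,400,3),np.uint8)
    for p,cc in zip(P,C): cv2.circle(I,(int((200-p[1])),int((800-p[0]))),1,tuple(int(x) for x in cv2.applyColorMap(np.uint8([[min(255,max(0,p[2]*3.5))]]),2)[0,0]),-1)
    tops.append(I)
cv2.imwrite("pics/top.png",np.hstack(tops))
E
```

```text
scene (260, 207) [493.  38.  54.]
scene (286, 224) [476. -38.  53.]
scene (330, 165) [692. -45.  45.]
scene (331, 240) [ 499. -135.   22.]
scene (356, 217) [ 561. -167.   49.]
scene (372, 203) [ 643. -178.   16.]
scene (252, 184) [578. 120.  11.]
side (370, 232) [483.  -6.  52.]
side (361, 257) [500.  62.  52.]
side (258, 222) [696. -23.  48.]
side (366, 205) [ 488. -131.   22.]
side (327, 190) [ 573. -152.   41.]
side (298, 190) [ 639. -181.   17.]
side (316, 295) [573. 119.  12.]
```

View pics/crop.png

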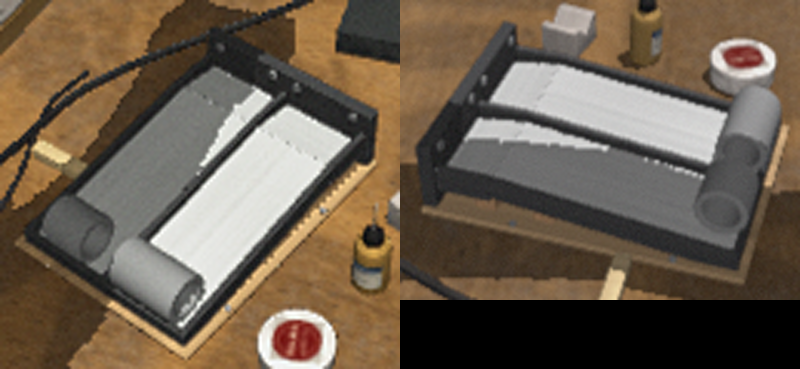

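View pics/top.png

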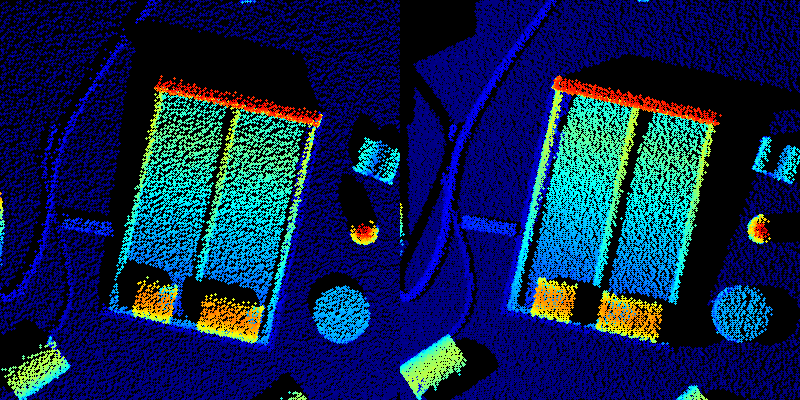

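The crop and the height map both show the right-hand sleeve, scene (286,224), spanning nearly the whole lane. The left one, (260,207), is clearly shorter, so the right lane's sleeve is the one to push. Next I fit the ramp frame from the stop's top face and the rails.

Run:
```python
import pickle,cv2,numpy as np
from h import *
d=pickle.load(open("d0.pkl","rb"))
for n in d:
    P=cloud(d[n]).reshape(-1,3)
    P=P[(P[:,0]>440)&(P[:,0]<730)&(P[:,1]>-130)&(P[:,1]<110)&(P[:,2]<75)]
    T=P[(P[:,2]>56)&(P[:,0]>660)]
    r=cv2.minAreaRect(T[:,:2].astype(np.float32)); b=cv2.boxPoints(r)
    vx,vy,x0,y0=cv2.fitLine(T[:,:2].astype(np.float32),cv2.DIST_HUBER,0,.01,.01).ravel()
    if vy<0: vx,vy=-vx,-vy
    t=np.arctan2(-vx,vy); X=np.array([np.cos(t),np.sin(t)]);Y=np.array([-X[1],X[0]])
    print(n,"yaw",t,"rect",r,"topz",np.median(T[:,2]))
    yy=T[:,:2]@Y; xx=T[:,:2]@X
    cy=np.mean(np.percentile(yy,[.5,99.5])); print("stop width",np.ptp(np.percentile(yy,[.5,99.5])),"x front/back",np.percentile(xx,[2,98]))
    a=P[:,:2]@X-(np.percentile(xx,2)-110); l=P[:,:2]@Y-cy   # ramp coords (m)
    L=(a<-77)&(P[:,2]>47)
    for s,nm in((l<-2,"right"),(l>2,"left")):
        q=L&s; print(nm,"y",np.percentile(l[q],[2,98]).round(1),"x",np.percentile(a[q],[2,50,98]).round(1),"topz",P[q,2].max().round(1))
    sl=(abs(a)<50)&(abs(l)<90)
    for lo,hi in((-82,-70),(-60,-20),(-8,8),(20,60),(70,82)):
        q=sl&(l>lo)&(l<hi); res=P[q,2]-(12+(a[q]+110)*np.tan(np.radians(7))); print(lo,hi,q.sum(),np.median(res).round(1), (l[q][res>5].min().round(1),l[q][res>5].max().round(1)) if (res>5).any() else "")
    O=X*(np.percentile(xx,2)-110)+Y*cy; print("origin",O)
```

```text
scene yaw -0.21792528 rect ((698.5042724609375, -38.299034118652344), (167.16065979003906, 15.972951889038086), 77.02812194824219) topz 61.52387569885417
stop width 164.92831656936454 x front/back [683.77701241 697.28883358]
right y [-67.1 -10. ] x [-110.   -98.5  -82. ] topz 55.7
left y [20.7 57.5] x [-110.   -98.9  -81.6] topz 55.6
-82 -70 343 -3.7 (np.float64(-81.3), np.float64(-73.6))
-60 -20 653 -0.2 
-8 8 247 2.4 (np.float64(-3.4), np.float64(5.2))
20 60 555 -0.0 
70 82 221 2.5 (np.float64(74.7), np.float64(82.0))
origin [584.62773164 -13.76854868]
side yaw -0.22089799 rect ((698.8168334960938, -36.694313049316406), (168.99795532226562, 13.870158195495605), 77.62296295166016) topz 61.17057183442682
stop width 164.3704900015365 x front/back [683.91653747 695.94477359]
right y [-70.3 -12. ] x [-109.8  -96.6  -81.8] topz 55.4
left y [18.3 55.2] x [-109.7  -97.   -82.4] topz 55.5
-82 -70 329 2.8 (np.float64(-81.9), np.float64(-75.3))
-60 -20 675 -0.4 
-8 8 412 2.7 (np.float64(-7.2), np.float64(2.6))
20 60 835 -0.4 
70 82 757 -3.6 (np.float64(71.7), np.float64(79.9))
origin [585.76732861 -10.87474971]
```

The two views agree: origin about (585.2, -12.3), yaw -0.219, stop top at z 61. The right sleeve is about 58 mm long at x -97, and the left one is about 37 mm. I close the fingers up high and go in behind the right sleeve.

```bash
cat >> h.py <<'E'
t=-0.2194; X=np.array([np.cos(t),np.sin(t),0]); Y=np.array([-X[1],X[0],0]); O=np.array([585.2,-12.3,0])
R=np.column_stack([-X,Y,[0,0,-1]])
R2=np.column_stack([X,-Y,[0,0,-1]])
def W(x,y,z): return O+x*X+y*Y+np.array([0,0,z])
E
python3 - <<'E'
from workcell import *
from h import *
q0=np.array(read_state()["qpos"])
p=W(-150,-39.5,140)
c=[(abs(np.array(q)-q0).max(),i) for i,r in enumerate((R,R2)) for q in [inverse_kinematics(p,r)] if q is not None]
print(c); r=(R,R2)[min(c)[1]]
clamp()
movep(p,r)
movel(W(-150,-39.5,28),max_speed=100,guard=8)
s=read_state();print(s["time"],s["eef_pos"],s["ft_force"],s["finger_gap"],W(-150,-39.5,28))
ims=[]
for n,(x0,y0) in (("scene",(220,140)),("side",(270,150))):
    ims.append(cv2.resize(camera(n)["image"][y0:y0+130,x0:x0+140],None,fx=2.8,fy=2.8,interpolation=cv2.INTER_CUBIC))
cv2.imwrite("pics/pre.png",np.hstack(ims))
E
```

```text
[(np.float64(1.1463686789468468), 0), (np.float64(1.5315285462289199), 1)]
3.2333 [430.48408163 -18.22557475  28.41402062] [-0.31480381 -0.42914498 -0.22966293] 0.027639900411786482 [430.19882849 -18.20650755  28.        ]
```

View pics/pre.png

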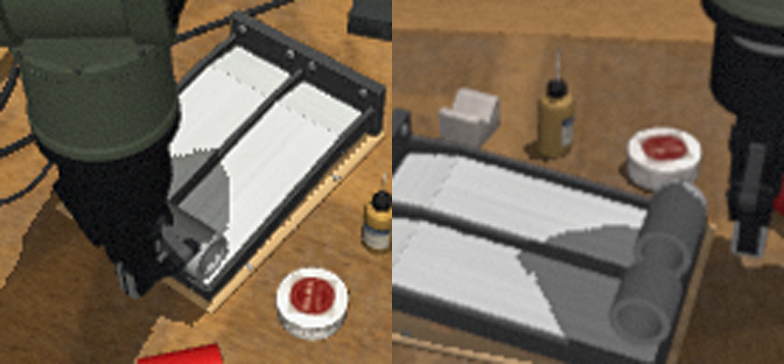

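The side picture (right half) shows the closed fingers at about (750,245), behind and clear of the long sleeve, whose near end is at (660,245). They are lined up with its lane, so I push slowly up the slope.

Run:
```python
from workcell import *
from h import *
def rep(m,g):
    s=read_state();v=np.array(s["eef_pos"])-O;print(m,g,round(s["time"],2),(v@X).round(1),(v@Y).round(1),v[2].round(1),np.round(s["ft_force"],2))
g=movel(W(-134,-39.5,27),max_speed=40,guard=8); rep("near",g)
if not g:
    g=movel(W(0,-39.5,27+134*np.tan(np.radians(7))),max_speed=30,guard=8); rep("mid",g)
ims=[]
for n,(x0,y0) in (("scene",(220,140)),("side",(230,150))):
    ims.append(cv2.resize(camera(n)["image"][y0:y0+130,x0:x0+160],None,fx=2.5,fy=2.5,interpolation=cv2.INTER_CUBIC))
cv2.imwrite("pics/mid.png",np.hstack(ims))
```

```text
near False 3.88 -134.1 -39.6 26.9 [-0.6   0.54  1.07]
mid False 8.53 -0.0 -39.5 43.5 [-1.34  1.12  0.3 ]
```

View pics/mid.png

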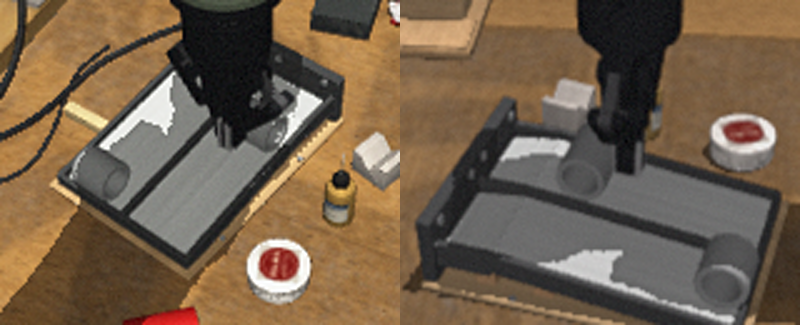

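The sleeve, at (588,165) in the side half, rests against the fingers on the upper slope, square in its lane. The short sleeve at (725,270) has not moved. I push on over the crest to the stop.

Run:
```python
from workcell import *
from h import *
def rep(m,g):
    s=read_state();v=np.array(s["eef_pos"])-O;print(m,g,round(s["time"],2),(v@X).round(1),(v@Y).round(1),v[2].round(1),np.round(s["ft_force"],2))
g=movel(W(36,-39.5,47.5),max_speed=25,guard=8); rep("crest",g)
if not g:
    g=movel(W(60,-39.5,47),max_speed=15,guard=4); rep("stop",g)
wait(.3); rep("held",0)
P=cloud(camera("side"));a=(P-O)@X;l=(P-O)@Y
q=(P[...,2]>50)&(a>50)&(a<108)&(l>-72)&(l<-5)
print(q.sum(),np.percentile(a[q],[2,50,98]),P[q][:,2].max())
ims=[]
for n,(x0,y0) in (("scene",(220,140)),("side",(230,150))):
    ims.append(cv2.resize(camera(n)["image"][y0:y0+130,x0:x0+160],None,fx=2.5,fy=2.5,interpolation=cv2.INTER_CUBIC))
cv2.imwrite("pics/end.png",np.hstack(ims))
```

```text
crest False 10.23 36.0 -39.5 47.5 [-0.69 -0.45 -0.33]
stop False 11.98 59.8 -39.5 47.0 [-2.54  0.22  1.34]
held 0 12.28 59.8 -39.5 46.9 [-3.37  0.58  0.93]
1195 [ 50.18607586  82.89248473 106.01711378] 428.85494564166896
```

View pics/end.png

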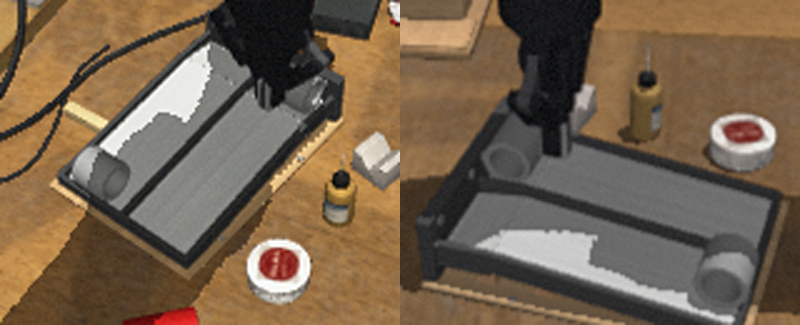

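The sleeve, at (508,155) in the side half, is in the seat against the stop, and the wrist reads about 3 N of reaction. I back off slowly, then lift away and check.

Run:
```python
from workcell import *
from h import *
movel(W(35,-39.5,46.5),max_speed=20)
movel(W(20,-39.5,150),max_speed=80)
movel(W(-110,-39.5,230),max_speed=120)
wait(.5)
for n in("side","scene"):
    c=camera(n);P=cloud(c);a=(P-O)@X;l=(P-O)@Y;z=P[...,2]
    q=(z>57)&(z<76)&(a>72)&(a<107)&(l>-72)&(l<-5)
    r=cv2.fitLine(np.column_stack([l[q],a[q]]).astype(np.float32),cv2.DIST_HUBER,0,.01,.01).ravel()
    print(n,q.sum(),"ridge x",np.median(a[q&(z>70)]),"top",np.percentile(z[q],99),"slope",r[1]/r[0])
    s=(z>47)&(z<60)&(a<-75)&(a>-125)&(l>2)&(l<75);print("short",np.percentile(a[s],[2,50,98]),np.percentile(l[s],[2,98]))
    if n=="side": cv2.imwrite("pics/fin.png",cv2.resize(c["image"][150:290,230:430],None,fx=3,fy=3,interpolation=cv2.INTER_CUBIC))
print(read_state()["time"])
```

```text
side 372 ridge x 90.56484676642744 top 71.98529915195324 slope 0.06267326
short [-109.25344837  -96.45167674  -81.73060905] [19.86598031 57.31440326]
scene 299 ridge x 89.24764103911276 top 73.20539450049704 slope -0.02392272
short [-110.03683728  -98.75667251  -81.13022409] [19.28322441 56.17762253]
17.3167
```

View pics/fin.png

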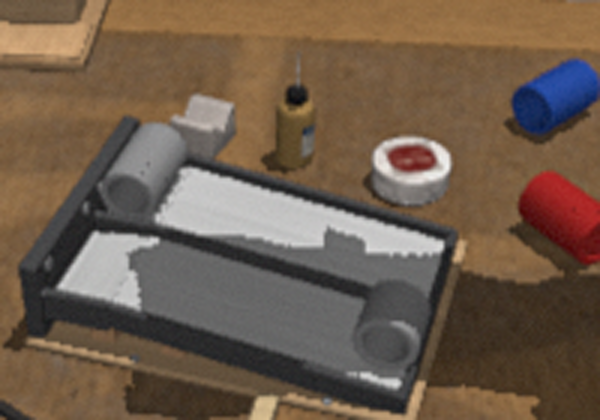

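The picture shows the sleeve at (145,170), seated square against the stop with its ridge at x ≈ 90 and top at z ≈ 72. The short sleeve at (390,325) and the surrounding things are where they were.

```bash
python3 -c "
from workcell import *
print(finish_job())"
```

```text
the job is handed in; nothing more can be done
None
```

I pushed the long sleeve up the right lane into the seat, where it measured x ≈ 90 mm and square against the stop, withdrew the hand with nothing else disturbed, and handed the job in at about 17 s (no verdict was returned).

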